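Inject the sample with the manual valve and start the run

ROBOT

A 7-joint arm with a two-finger parallel gripper is mounted at the origin on the work surface. World frame = base frame: x ahead of the robot, y to its left, z up, the work surface at z = 0. Lengths are in m, angles in rad, forces in N, time in s.
With the tool pointing down it reaches from about 0.425 to 0.925 m from the base axis. Payload 6.8 kg.
Tool frame: the origin (TCP) lies at the very end of the fingers, on their centre line; the grasp point (between the pads) lies 19 mm behind it (tcp_to_grasp is the distance from the TCP to the grasp point, in m); z points along the fingers, y is the direction in which the jaws open and shut (so a half turn about z gives the same grasp; the last joint's range is limited). The gripper opens to 85 mm and grips with 20 to 120 N. Pads are 22 mm wide; open, the fingers measure 114 mm over their backs; the gripper's body (76 mm by 85 mm) begins 54 mm behind the grasp point. The pads swing forward as they close: fully open they stand 13 mm farther back than shut.
Start: joints at [1.176, 0.477, 0.022, 1.555, -0.011, 1.109, -0.083], TCP at [0.191, -0.647, 0.203] pointing down, gripper open.
Joint ranges: [-2.96, 2.96], [-0.34, 2.1], [-1.41, 1.46], [0.24, 2.44], [-1.37, 4.51], [0.17, 1.92], [-2.96, 2.96]. Speed limits (rad/s): [2.39, 2.39, 3.14, 3.14, 3.14, 3.14, 3.14].

INTERFACE

Orientations are given as a unit quaternion [w, x, y, z].
In Python, from station import * gives the robot as it stands.
- The arm moves only by the tool apply_moves, never from a script. Its argument "increments" is one flat list of numbers, 5 for each row, row after row: the finger opening in mm, from 0 to 85.4, then the shift along the tool's x, y, z in mm, then the turn about the tool's z in degrees. In form: [claw, tx, ty, tz, roll, claw, tx, ty, tz, roll, ...]. A call has 1 to 12 rows; each row shifts and turns the pose as measured when the row begins, along the tool's axes as they then stand; what a row does not reach is not made up. A row lasts 1/8 s, in which the tool goes at most 62.5 mm and 10.7 degrees, less where a joint would pass 70% of its speed; a pose out of reach is approached as far as the arm can. A call with a gripper value outside its range is refused whole. The fingers move at their own pace and stop on an object; "squeeze" is the grip in N (left out, the last holds). Time passes only in rows, so rows that do not move let the fingers close. It gives the time, the measured TCP pose, the force and the opening at its end, in the units of the state.
- get_obs(): the state, without advancing time (a new reading comes with each control period).
- read_camera(name): name is "side" or "top"; returns (picture, depth): 480x640x3 uint8, blue, green, red; 480x640 float32, m along the optical axis (not along the pixel's ray), 0 where there is no reading.
- get_calibration(name): a dict with "mtx" (3x3 intrinsics, pixels), "camera_from_world" (4x4, takes a point from world to camera coordinates). Camera axes: x right, y down, z forward; pixel columns grow to the right and rows downward; lengths in m; the calibration is good to about 2 mm. A picture is of the moment at which its call begins. get_calibration takes no time and is no camera call.
- hand_in(): hands the job in, once; it reports no verdict.
Trained networks look in the newest picture that a camera, given by its name, has taken for a name from the list of things; names that differ only in an ending like _2 or _b are one class to them, and where a whole thing is asked for, a point or a joint stands for the part that bears it (a point fixed in the world has none). Each returns a list of dicts, best first, with "p" (0 to 1); they miss things now and then, are a little off and sometimes report something else, mostly with a low value. They report only what shows in the picture. A call takes as long as a camera call. They do not tell look-alikes from the thing itself.
- outline_of(camera, thing): "pixels" (480x640 bool, what is visible of it) and "extent" ([centre column, centre row, width, height] in pixels, round what is visible of it).
The state is a dict: "t": time; "q": joint angles; "joint_vel": joint speeds; "joint_torque": joint torques, N m; "eef_pos": TCP position; "tool_rot": TCP orientation; "contact_force": force on the tool from outside, world axes, zero at the start; "torque": the same for the moment, N m; "gripper_width": opening from 0.0 (shut) to 1.0 (fully open).
Only numpy, scipy, OpenCV 4.12 (cv2) and the standard library are available. Lean on these libraries where they do the work, as an engineer would, in place of code of your own. Each camera call takes 0.05 s, during which the arm holds its last target.

TASK

The sample loop of the manual injection valve is filled: make the injection by pushing the valve's lever with a fingertip from its load stop right over to its inject stop (clockwise as you face the valve). Then start the run by pressing the large round key on the run-control box fully down and letting it come up again; do not press it before the valve is at inject, and do not press the small keys. Leave the syringe seated in the needle port, and do not disturb the bottle, beaker, vial rack or sample vial.

Things in the scene. Friction and masses are not known exactly. Their poses are not given: they have to be found in the camera images.
- injector: Manual injection valve on a white bench bracket, fixed. Origin on the bench under the centre of its base plate, 130 (x) x 110 (y) x 8 mm; z up. The valve faces -x (roughly the robot); +y is left as one faces it. Its 90 mm wide panel leans back 35 degrees from vertical (top towards +x), top edge 150 mm above the bench. The lever turns in a plane parallel to the panel.
- valve_axis (a point): The point on the lever's turning axis, in the mid-plane of the lever blade: 5 mm to -x of the injector's origin and 132 mm above the bench. Same axes as injector.
- lever (a joint): Angle of the black lever, rad: 0 at the load stop (leaning 30 degrees to the left, +y, of straight up the panel), 1.047 at the inject stop (30 degrees to the right, -y); it grows clockwise as one faces the valve. It starts within 0.1 of load. Hard stops at both ends; it stays where it is left. Turning takes 0.3 N m, about 6 N at 50 mm from the axis.
- lever_end (a point): Middle of the lever blade 62 mm from the axis, 6.5 mm short of its tip. The blade is a straight bar 13 mm wide in the plane of turning, 14 mm thick, its mid-plane 30 mm in front of the panel, free from the hub's edge at 20 mm to its tip at 68 mm from the axis. A level push along the injector's y, 40 to 48 mm up the panel from the axis, stays on the blade all the way.
- syringe (a joint): How far the glass syringe has been drawn out of the needle port, m: 0 fully seated (as it starts); it slides out at about 1 N. Its 8 mm barrel stands out of the middle of the lever's hub along the turning axis, towards -x and 35 degrees upwards.
- syringe_end (a point): Outer end (plunger button) of the seated syringe, 106 mm from valve_axis along the turning axis, outwards.
- runbox: Run-control box, fixed to the bench: a flat white case 120 (x) x 180 (y) mm, its deck 42 mm above the bench; along its far (+x) edge a 36 mm deep display hood rises 20 mm above the deck. Origin: on the bench under its centre; z up; the front with the keys is at -x (roughly towards the robot).
- start_key_top (a point): Centre of the top of the large round start key, 24 mm across, standing 8 mm above the deck, 50 mm above the bench, when up; 26 mm to -x and 48 mm to +y of the box's origin (front left).
- start_key (a joint): Travel of the start key, m: 0 up, 0.005 fully down. Sprung: starts to move at about 2 N, fully down at about 5 N, rises again when released.
- small_key_a (a joint): Travel of the inner small oblong key (16 x 12 mm, 5 mm above the deck), 66 mm to -y of the start key: 0 up, 0.003 down. Not to be pressed.
- small_key_b (a joint): Travel of the outer small oblong key, 102 mm to -y of the start key: 0 up, 0.003 down. Not to be pressed.
- bottle: Loose amber glass bottle with a white cap, 70 mm across, 140 mm tall; origin under its centre. Stands behind the work.
- rack: Loose white vial rack 75 x 120 x 26 mm with some vials to 44 mm height; origin under its centre. Stands behind the work.
- beaker: Loose small clear glass beaker, 52 mm across, 70 mm tall; origin under its centre. Stands behind the work.
- vial: Loose small amber sample vial with a cap, 12 mm across, 32 mm tall; origin under its centre. Stands on the bench left of the injector's base, 80 to 90 mm to +y of its origin.
Things that resemble listed ones, but are neither listed nor needed, are in the scene too. What is shaped like the rack but blue or brown is not meant.

How it is judged:
By the outcome, as a careful person would: the job done as asked, in the order asked, and still so for the second after the job is handed in, with the robot touching nothing.
It also fails if it takes over 38 s, if anything falls off the work surface, if the arm or the gripper's body presses on something with over 40 N, if the wrist force passes 120 N, or if a joint passes its speed limit or range.

## Working session

There is one attempt and no reset: what is moved stays moved. The work goes in short steps, Python scripts to look and compute and a tool call to move; the robot and the scene stay as the last step left them, time stands still between calls to the robot, and variables do not carry over. Pictures are saved under pics/ and viewed, and the job is handed in when it is done.

Besides the shell and the picture viewer there is one more tool, called as name(argument=value, ...) on one line, values as JSON. apply_moves: Moves the arm, as the interface text tells. Its arguments: {"type":"object","properties":{"increments":{"type":"array"},"squeeze":{"type":"number"}},"required":["increments"]}

```bash
mkdir -p pics; ls; python3 - <<'E'
from station import *
import cv2
o=get_obs();print(o)
for n in("side","top"):
    p,d=read_camera(n);cv2.imwrite(f"pics/{n}0.png",p)
    c=get_calibration(n);print(n,c)
E
```

```text
pics
{'t': 0.0, 'q': array([ 1.17587987,  0.47782004,  0.02233056,  1.55642234, -0.01152597,
        1.10930381, -0.08308916]), 'joint_vel': array([ 0.00127211, -0.00132653,  0.00092783,  0.00180161, -0.00086233,
       -0.00019724,  0.00071495]), 'joint_torque': array([-5.76555158e-04, -5.96444607e+01,  1.60792831e+00, -2.81196070e+01,
        1.24897849e-02,  9.23870655e-03, -2.49629880e-05]), 'eef_pos': array([ 0.1907755 , -0.64682078,  0.2022245 ]), 'tool_rot': array([-8.94197944e-04,  9.89732145e-01,  1.42931621e-01, -1.84078912e-04]), 'contact_force': array([0.00576667, 0.28243556, 0.03497186]), 'torque': array([ 0.02475224,  0.01761348, -0.01355807]), 'gripper_width': 0.9986823806417761}
side {'mtx': array([[439.77779902,   0.        , 315.85679141],
       [  0.        , 439.77779902, 238.11556228],
       [  0.        ,   0.        ,   1.        ]]), 'camera_from_world': array([[-0.89557767, -0.44466462, -0.01462913,  0.51356553],
       [-0.24197885,  0.51442379, -0.8226873 ,  0.23706849],
       [ 0.37334551, -0.73324044, -0.56830589,  0.6785987 ],
       [ 0.        ,  0.        ,  0.        ,  1.        ]])}
top {'mtx': array([[507.78134618,   0.        , 307.45689341],
       [  0.        , 507.78134618, 236.14200283],
       [  0.        ,   0.        ,   1.        ]]), 'camera_from_world': array([[ 0.00666298, -0.99979005,  0.01937696, -0.01380551],
       [-0.98351353, -0.01005385, -0.18055488,  0.5602042 ],
       [ 0.18071178, -0.01785447, -0.98337402,  1.05855345],
       [ 0.        ,  0.        ,  0.        ,  1.        ]])}
```

View pics/side0.png

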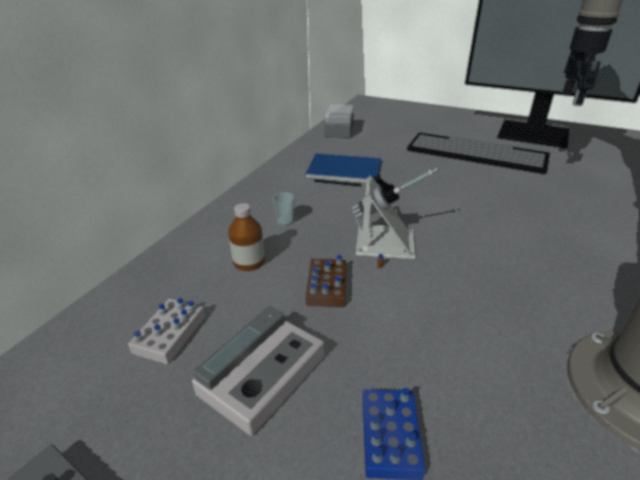

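View pics/top0.png

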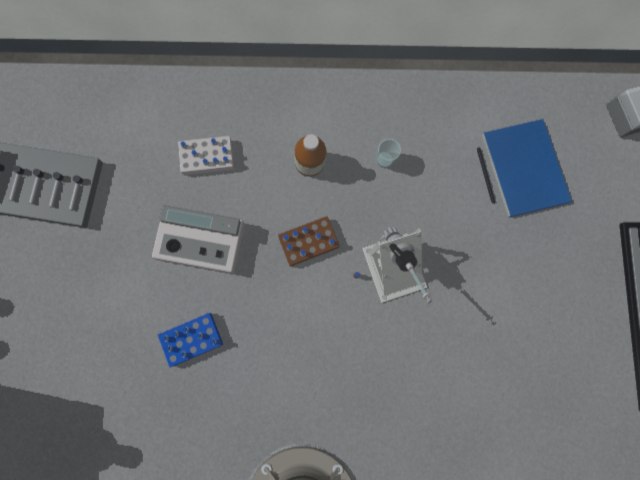

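```bash
cat > h.py <<'E'
from station import *
import cv2, numpy as np
def cloud(cal,d):
    K=cal['mtx'];T=np.linalg.inv(cal['camera_from_world'])
    v,u=np.mgrid[0:480,0:640]
    P=np.stack([(u-K[0,2])*d/K[0,0],(v-K[1,2])*d/K[1,1],d],-1)
    W=P@T[:3,:3].T+T[:3,3]; W[d<=0]=np.nan
    return W
def proj(cal,p):
    T=cal['camera_from_world'];c=np.asarray(p)@T[:3,:3].T+T[:3,3]
    K=cal['mtx'];q=c@K.T;return q[...,:2]/q[...,2:]
E
python3 - <<'E'
from h import *
S={}
for n in("side","top"):
    p,d=read_camera(n);W=cloud(get_calibration(n),d)
    np.savez(f"/tmp/{n}.npz",p=p,d=d,W=W)
    for th in("injector","runbox","lever","syringe","start_key","vial","small_key_a"):
        for r in outline_of(n,th)[:3]:
            m=r['pixels'];w=W[m];w=w[~np.isnan(w[:,0])]
            S[n+th]=m
            print(n,th,round(r['p'],2),np.round(r['extent']),m.sum(),np.round(np.median(w,0),4),np.round(w.min(0),3),np.round(w.max(0),3))
            if n+th not in S or True: np.save(f"/tmp/{n}_{th}_{int(r['p']*100)}.npy",m)
for n,b in(("top",(350,210,450,310)),("side",(330,150,450,280)),("top",(140,190,260,290)),("side",(180,290,340,440))):
    p=np.load(f"/tmp/{n}.npz")['p'];c=p[b[1]:b[3],b[0]:b[2]]
    print(cv2.imwrite(f"pics/crop_{n}_{b[0]}.png",cv2.resize(c,None,fx=5,fy=5,interpolation=cv2.INTER_CUBIC) if c.shape[0]<121 else cv2.resize(c,None,fx=4,fy=4)))
E
```

```text
side injector 0.95 [393. 214.  77.  86.] 3452 [ 0.5041 -0.1842  0.0445] [ 0.419 -0.556 -0.003] [ 0.647 -0.115  0.189]
side runbox 0.9 [258. 369. 132. 125.] 9361 [0.5482 0.2572 0.0416] [ 0.48   0.144 -0.002] [0.653 0.334 0.065]
side lever 0.54 [388. 187.  24.  23.] 327 [ 0.4977 -0.1864  0.1413] [ 0.476 -0.395 -0.   ] [ 0.539 -0.161  0.186]
side syringe 0.55 [258. 370. 131. 126.] 9371 [0.5482 0.2574 0.0416] [ 0.48   0.144 -0.001] [0.635 0.334 0.065]
side syringe 0.5 [419. 178.  38.  24.] 151 [ 0.4456 -0.2194  0.1683] [ 0.41  -0.624 -0.001] [ 0.492 -0.207  0.195]
side start_key 0.62 [253. 394.  17.   8.] 66 [0.5301 0.2953 0.0466] [0.525 0.283 0.042] [0.543 0.299 0.05 ]
side start_key 0.55 [386. 191.  26.  24.] 337 [ 0.4983 -0.1861  0.1438] [ 0.477 -0.489 -0.002] [ 0.586 -0.161  0.186]
side vial 0.59 [380. 263.   4.  19.] 78 [ 0.4785 -0.1123  0.017 ] [ 0.473 -0.145 -0.001] [ 0.495 -0.108  0.032]
side small_key_a 0.49 [296. 345.  13.   9.] 77 [0.518  0.1886 0.0459] [0.51  0.18  0.041] [0.527 0.194 0.048]
top injector 0.73 [396. 266.  73.  79.] 3328 [ 0.4941 -0.1936  0.0822] [ 0.41  -0.284 -0.004] [ 0.591 -0.136  0.198]
top runbox 0.87 [197. 241.  91.  73.] 4598 [0.5525 0.2297 0.0433] [ 0.481  0.136 -0.004] [0.633 0.33  0.069]
top runbox 0.2 [396. 264.  69.  75.] 3434 [ 0.4937 -0.1944  0.078 ] [ 0.41  -0.288 -0.006] [ 0.591 -0.135  0.198]
top lever 0.88 [402. 258.  30.  31.] 379 [ 0.5003 -0.1965  0.1479] [ 0.477 -0.226  0.121] [ 0.523 -0.164  0.189]
top syringe 0.63 [421. 288.  18.  38.] 187 [ 0.4408 -0.2249  0.1754] [ 0.41  -0.284 -0.001] [ 0.48  -0.21   0.198]
top syringe 0.63 [396. 265.  68.  75.] 3326 [ 0.4939 -0.1936  0.0819] [ 0.41  -0.284 -0.004] [ 0.591 -0.136  0.198]
top syringe 0.53 [220. 256.   4.   5.] 36 [0.5198 0.1844 0.0465] [0.513 0.178 0.043] [0.527 0.19  0.05 ]
True
True
True
True
```

View pics/crop_top_350.png

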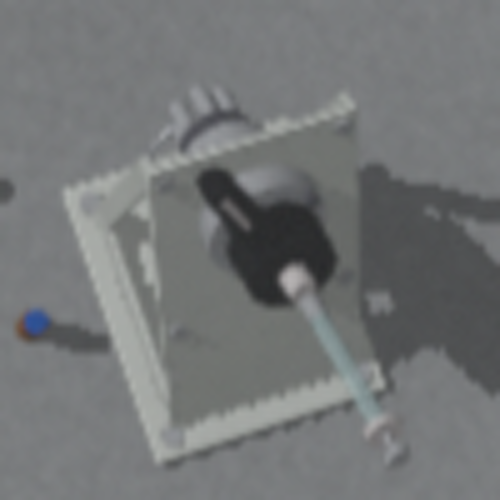

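View pics/crop_side_330.png

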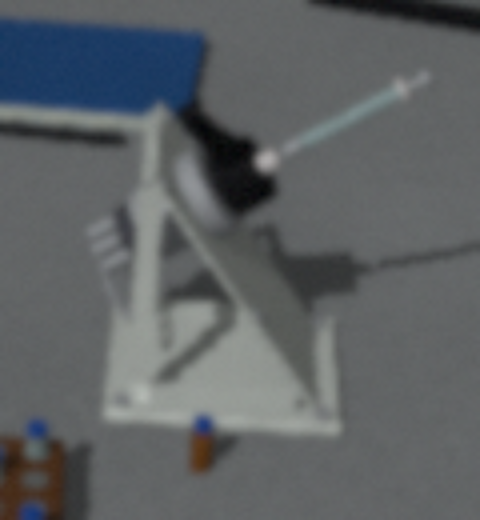

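View pics/crop_top_140.png

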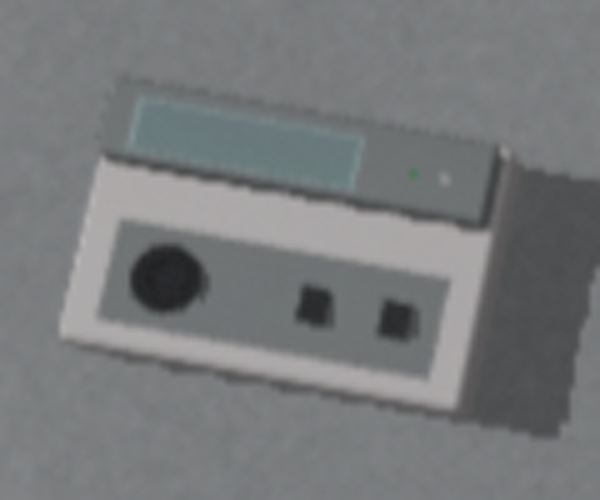

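```bash
cat > fit.py <<'E'
from h import *
from scipy.optimize import least_squares
ct,cs=get_calibration("top"),get_calibration("side")
def fit(obs,x0):
    def W(x,l):
        c,s=np.cos(x[2]),np.sin(x[2]);return np.array([x[0]+c*l[0]-s*l[1],x[1]+s*l[0]+c*l[1],l[2]])
    f=lambda x:np.concatenate([proj(ct if k=='t' else cs,W(x,l))-uv for k,l,uv in obs])
    r=least_squares(f,x0,loss='soft_l1');return r.x,f(r.x).reshape(-1,2)
T=lambda u,v:np.array([350+u/5-.4,210+v/5-.4])
S=lambda u,v:np.array([330+u/4-.4,150+v/4-.4])
R=lambda u,v:np.array([140+u/5-.4,190+v/5-.4])
inj=[('t',(.065,.055,.008),T(68,190)),('t',(-.065,.055,.008),T(163,460)),('t',(.0442,-.045,.150),T(352,100)),
('t',(-.0918,0,.1928),T(395,455)),('s',(-.0918,0,.1928),S(426,75)),('s',(.065,.055,.004),S(105,415)),('s',(-.065,.055,.004),S(340,430))]
x,r=fit(inj,[.5,-.19,.2]);print(x,np.round(r,1))
box=[('t',(-.026,.048,.05),R(167,277)),('t',(-.026,-.018,.047),R(315,305)),('t',(-.026,-.054,.047),R(397,319)),
('t',(-.06,.09,.042),R(62,333)),('t',(-.06,-.09,.042),R(457,409)),('s',(-.026,.048,.05),np.array([253,392.]))]
b,r=fit(box,[.55,.23,-.1]);print(b,np.round(r,1))
E
python3 fit.py
python3 - <<'E'
from h import *
import glob
for n in("top","side"):
    W=np.load(f"/tmp/{n}.npz")['W'];m=[g for g in glob.glob(f'/tmp/{n}_lever_*.npy')]
    m=np.load(m[0]); w=W[m]; hi=w[w[:,2]>.165];print(n,np.round(hi.mean(0),4),len(hi))
    print(np.round(w[w[:,2]>.178].mean(0),4))
E
```

```text
[ 0.50029076 -0.20602748  0.34035719] [[-1.7 -0.1]
 [-0.6  0.5]
 [ 0.6  0.4]
 [ 1.7  0.3]
 [ 0.1 -0.5]
 [-1.3  0.2]
 [-0.5 -0. ]]
[ 0.5553079   0.231978   -0.16453949] [[-0.5  0.2]
 [ 0.   0. ]
 [-0.1  0.1]
 [-1.   1.5]
 [ 1.4  0.5]
 [-1.9 -9. ]]
top [ 0.5112 -0.1766  0.1779] 104
[ 0.5148 -0.1725  0.1828]
side [ 0.5099 -0.1681  0.1752] 65
[ 0.5124 -0.1653  0.1811]
```

```bash
cat >> fit.py <<'E'
def loc(x,l):
    c,s=np.cos(x[2]),np.sin(x[2]);return np.array([x[0]+c*l[0]-s*l[1],x[1]+s*l[0]+c*l[1],l[2]])
E
python3 - <<'E'
from fit import *
d=np.load("/tmp/side.npz");p=d['p'].copy();W=d['W']
s=4;im=cv2.resize(p[290:440,180:340],None,fx=s,fy=s)
def dot(l,pose,col):
    q=proj(cs,loc(pose,l));c=((q-[180,290]+.5)*s).astype(int);cv2.circle(im,tuple(c),4,col,-1)
for l in [(-.026,.048,.05),(-.026,-.018,.047),(-.026,-.054,.047)]+[(sx*.06,sy*.09,.042 if sx<0 else .062) for sx in(-1,1) for sy in(-1,1)]: dot(l,b,(0,0,255))
cv2.imwrite("pics/rb.png",im)
print(loc(b,(-.026,.048,.05)))
im=cv2.resize(p[150:280,330:450],None,fx=s,fy=s)
ut=np.array([.5736,0,.8192])  # up panel
for l in [(-.005,0,.132),(-.0918,0,.1928)]+[tuple(np.array([-.005,0,.132])+.062*(np.cos(a)*ut+np.sin(a)*np.array([0,1,0]))) for a in(.5236,)]+[(sx*.065,sy*.055,.008) for sx in(-1,1) for sy in(-1,1)]+[(.0442,.045,.15),(.0442,-.045,.15)]:
    q=proj(cs,loc(x,l));c=((q-[330,150]+.5)*s).astype(int);cv2.circle(im,tuple(c),4,(0,0,255),-1)
cv2.imwrite("pics/inj_s.png",im)
p=np.load("/tmp/top.npz")['p'];im=cv2.resize(p[210:310,350:450],None,fx=5,fy=5)
for l in [(-.005,0,.132),(-.0918,0,.1928)]+[tuple(np.array([-.005,0,.132])+.062*(np.cos(a)*ut+np.sin(a)*np.array([0,1,0]))) for a in(.5236,)]+[(sx*.065,sy*.055,.008) for sx in(-1,1) for sy in(-1,1)]+[(.0442,.045,.15),(.0442,-.045,.15)]:
    q=proj(ct,loc(x,l));c=((q-[350,210]+.5)*5).astype(int);cv2.circle(im,tuple(c),4,(0,0,255),-1)
cv2.imwrite("pics/inj_t.png",im)
E
```

```text
[ 0.50029076 -0.20602748  0.34035719] [[-1.7 -0.1]
 [-0.6  0.5]
 [ 0.6  0.4]
 [ 1.7  0.3]
 [ 0.1 -0.5]
 [-1.3  0.2]
 [-0.5 -0. ]]
[ 0.5553079   0.231978   -0.16453949] [[-0.5  0.2]
 [ 0.   0. ]
 [-0.1  0.1]
 [-1.   1.5]
 [ 1.4  0.5]
 [-1.9 -9. ]]
[0.53752137 0.28358846 0.05      ]
```

View pics/rb.png

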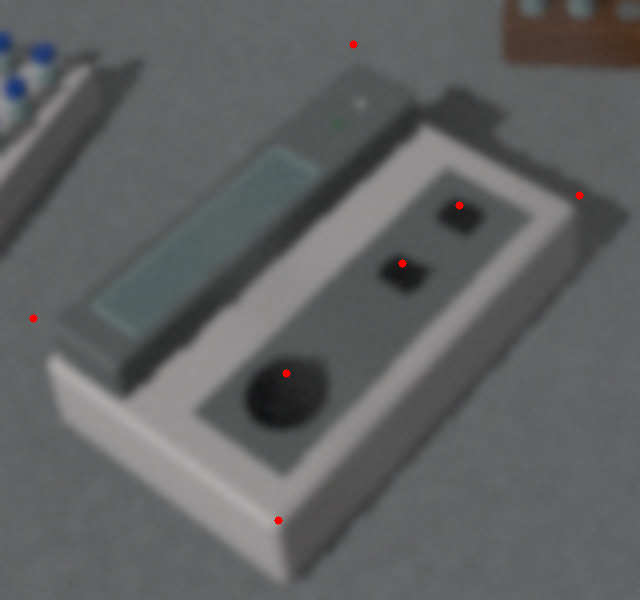

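View pics/inj_s.png

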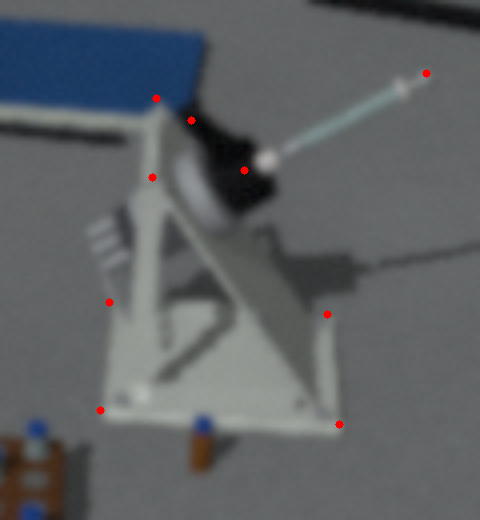

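View pics/inj_t.png

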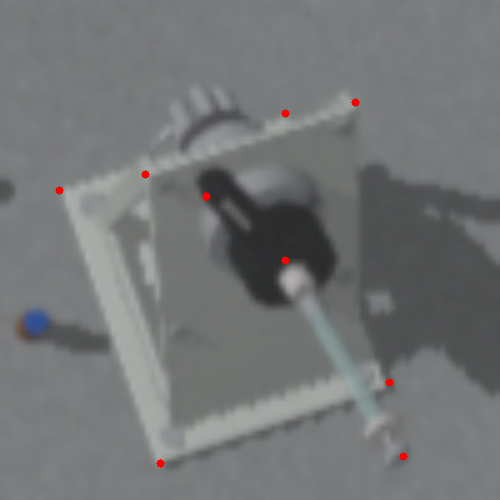

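```bash
cat >> fit.py <<'E'
Q=lambda u,v:np.array([180+u/4-.4,290+v/4-.4])
box=box[:5]+[('s',(-.026,.048,.05),Q(288,385)),('s',(-.026,-.018,.047),Q(404,269)),('s',(-.026,-.054,.047),Q(461,212)),('s',(-.06,.09,.042),Q(280,525)),('s',(-.06,-.09,.042),Q(575,210))]
b,r=fit(box,b);print('box',b,np.round(r,1)); key=loc(b,(-.026,.048,.05));print('key',key)
inj+= [('t',(.0442,.045,.15),T(150,178)),('s',(.0442,.045,.15),S(155,180)),('s',(.0442,-.045,.15),S(160,100)),('t',(-.005+.0123*-1,0,.132+.0086),T(293,272))]
x,r=fit(inj,x);print('inj',x,np.round(r,1))
E
python3 fit.py | sed -n '/box/,$p'
python3 - <<'E'
from fit import *
W=np.load("/tmp/top.npz")['W'];p=np.load("/tmp/top.npz")['p']
# deck height & key depth
for uv in [(173,245),(185,248),(203,251),(219,254)]: print(uv,np.round(W[uv[1]-1:uv[1]+2,uv[0]-1:uv[0]+2].reshape(-1,3).mean(0),4))
E
```

```text
box [ 0.55444228  0.23340528 -0.16445836] [[-1.2  0.6]
 [-0.6  0.4]
 [-0.8  0.5]
 [-1.7  1.9]
 [ 0.8  0.9]
 [-0.5 -1.9]
 [-0.5 -0.8]
 [-0.5 -0.9]
 [-0.6 -0.1]
 [ 1.  -2.9]]
key [0.53665156 0.28501429 0.05      ]
inj [ 0.4999495  -0.20591438  0.34130655] [[-1.8  0.1]
 [-0.6  0.7]
 [ 0.6  0.5]
 [ 1.7  0.4]
 [ 0.2 -0.5]
 [-1.1  0.2]
 [-0.3  0. ]
 [-1.  -0.6]
 [-0.7 -0.6]
 [-1.  -0.3]
 [ 1.6  2.9]]
[ 0.50029076 -0.20602748  0.34035719] [[-1.7 -0.1]
 [-0.6  0.5]
 [ 0.6  0.4]
 [ 1.7  0.3]
 [ 0.1 -0.5]
 [-1.3  0.2]
 [-0.5 -0. ]]
[ 0.5553079   0.231978   -0.16453949] [[-0.5  0.2]
 [ 0.   0. ]
 [-0.1  0.1]
 [-1.   1.5]
 [ 1.4  0.5]
 [-1.9 -9. ]]
box [ 0.55444228  0.23340528 -0.16445836] [[-1.2  0.6]
 [-0.6  0.4]
 [-0.8  0.5]
 [-1.7  1.9]
 [ 0.8  0.9]
 [-0.5 -1.9]
 [-0.5 -0.8]
 [-0.5 -0.9]
 [-0.6 -0.1]
 [ 1.  -2.9]]
key [0.53665156 0.28501429 0.05      ]
inj [ 0.4999495  -0.20591438  0.34130655] [[-1.8  0.1]
 [-0.6  0.7]
 [ 0.6  0.5]
 [ 1.7  0.4]
 [ 0.2 -0.5]
 [-1.1  0.2]
 [-0.3  0. ]
 [-1.  -0.6]
 [-0.7 -0.6]
 [-1.  -0.3]
 [ 1.6  2.9]]
(173, 245) [0.539  0.2841 0.0436]
(185, 248) [0.5328 0.2578 0.0429]
(203, 251) [0.526  0.2178 0.0464]
(219, 254) [0.5197 0.1828 0.0465]
```

```bash
cat > go.py <<'E'
import sys,io,contextlib
with contextlib.redirect_stdout(io.StringIO()):
    from fit import *
from scipy.spatial.transform import Rotation as Ro
def rel(t):
    o=get_obs();q=o['tool_rot'];R_=Ro.from_quat([q[1],q[2],q[3],q[0]]).as_matrix()
    return np.round(1000*R_.T@(np.array(t)-o['eef_pos']),1)
def stat():
    o=get_obs();q=o['tool_rot'];R_=Ro.from_quat([q[1],q[2],q[3],q[0]]).as_matrix()
    d=o['eef_pos']-np.array([x[0],x[1],0]);c,s=np.cos(x[2]),np.sin(x[2])
    print('t',round(o['t'],2),'pos',np.round(o['eef_pos'],4),'inj-local mm',np.round(1000*np.array([c*d[0]+s*d[1],-s*d[0]+c*d[1],d[2]]),1),'yaw off inj deg',round(np.degrees(np.arctan2(R_[1,0],R_[0,0])-x[2]),2),'zdir',np.round(R_[:,2],3),'F',np.round(o['contact_force'],1),'w',round(o['gripper_width'],3))
E
python3 -c "
from go import *
stat();print(rel(loc(x,(.0225,.065,.27))))"
```

```text
t 0.9 pos [ 0.191  -0.6474  0.2032] inj-local mm [-438.9 -312.6  203.2] yaw off inj deg -3.12 zdir [ 0. -0. -1.] F [0.2 0.1 0.2] w 0.999
[ 440.2 -402.2  -66.8]
```

apply_moves(increments=[0,0,0,-40,0,0,0,0,-40,-3,0,0,0,0,0])

```text
t: 1.27
eef_pos: [0.1909, -0.6471, 0.2847]
tool_rot: [-0.001, 0.986, 0.17, -0.0]
contact_force: [0.1, 0.1, -0.1]
gripper_width: 0.377
```

```bash
python3 -c "
from go import *
stat();print(rel(loc(x,(.0225,.065,.27))))"
```

```text
t 1.27 pos [ 0.1909 -0.6471  0.2847] inj-local mm [-438.9 -312.3  284.7] yaw off inj deg -0.04 zdir [-0.001  0.001 -1.   ] F [ 0.1  0.1 -0.1] w 0.377
[ 461.2 -377.6   15.3]
```

apply_moves(increments=[0,38,-31,0,0,0,38,-31,0,0,0,38,-31,0,0,0,38,-31,0,0,0,38,-31,0,0,0,38,-31,0,0,0,38,-31,0,0,0,38,-31,0,0,0,38,-31,0,0,0,38,-31,0,0,0,38,-31,0,0,0,38,-31,0,0])

```text
t: 2.78
eef_pos: [0.5009, -0.1306, 0.2755]
tool_rot: [-0.004, 0.987, 0.163, -0.004]
contact_force: [0.6, 0.1, -0.1]
gripper_width: 0.0
```

```bash
python3 -c "
from go import *
stat();print(rel(loc(x,(.0225,.065,.163))))"
```

```text
t 2.77 pos [ 0.5009 -0.1306  0.2755] inj-local mm [ 26.1  70.7 275.5] yaw off inj deg -0.78 zdir [-0.01   0.006 -1.   ] F [ 0.6  0.1 -0.1] w 0.0
[ -2.7   6.8 112.4]
```

Above the left of the lever. Descend partway, then look.

apply_moves(increments=[0,-3,3,25,-1,0,0,0,25,0,0,0,0,25,0,0,0,0,0,0])

```text
t: 3.28
eef_pos: [0.4988, -0.1276, 0.1961]
tool_rot: [-0.006, 0.984, 0.176, -0.005]
contact_force: [0.7, -0.1, -0.2]
gripper_width: -0.001
```

```bash
python3 - <<'E'
from go import *
stat();print(rel(loc(x,(.0225,.065,.163))))
o=get_obs()
for n,b,c in(("top",(350,200,450,300),ct),("side",(330,130,450,250),cs)):
    p,d=read_camera(n)
    im=cv2.resize(p[b[1]:b[3],b[0]:b[2]],None,fx=5,fy=5)
    q=((proj(c,o['eef_pos'])-b[:2]+.5)*5).astype(int);cv2.circle(im,tuple(q),4,(0,0,255),-1)
    cv2.imwrite(f"pics/a_{n}.png",im)
E
```

```text
t 3.27 pos [ 0.4988 -0.1276  0.1961] inj-local mm [ 25.1  74.2 196.1] yaw off inj deg 0.75 zdir [-0.012  0.009 -1.   ] F [ 0.7 -0.1 -0.2] w -0.001
[-2.5  9.5 33. ]
```

View pics/a_top.png

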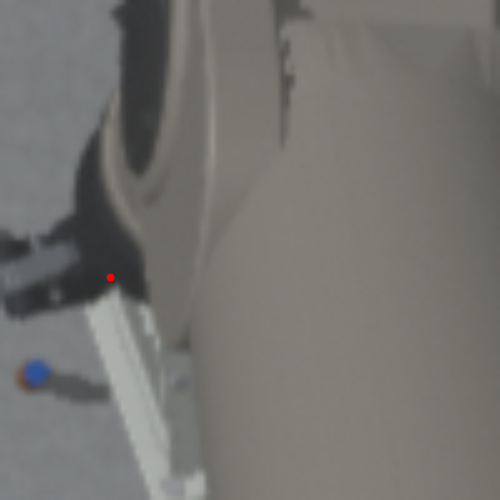

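View pics/a_side.png

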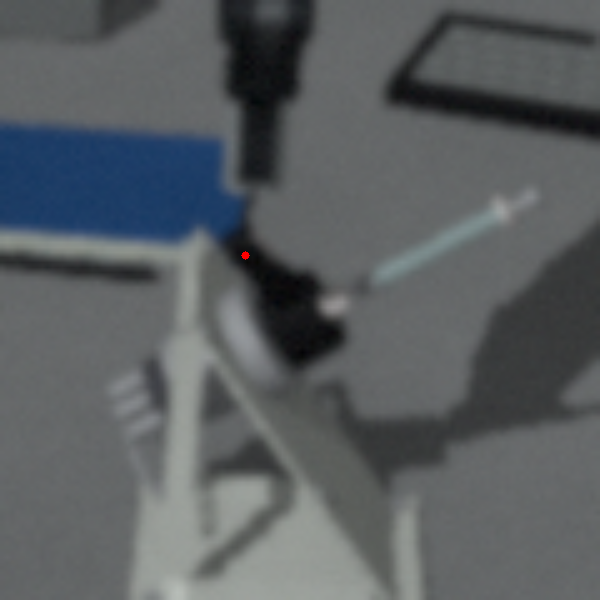

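```bash
python3 - <<'E'
from go import *
p,d=read_camera("side");W=cloud(cs,d)
b=(360,140,410,200)
im=cv2.resize(p[b[1]:b[3],b[0]:b[2]],None,fx=10,fy=10,interpolation=cv2.INTER_NEAREST)
im=np.clip(im.astype(float)*2.2,0,255).astype(np.uint8)
cv2.imwrite("pics/a2.png",im)
for v in range(158,186,2): print(v,[tuple(np.round(1000*W[v,u]).astype(int)) if d[v,u]>0 else None for u in (376,378,380,382,384)])
E
```

```text
158 [(np.int64(504), np.int64(-120), np.int64(245)), (np.int64(498), np.int64(-113), np.int64(249)), (np.int64(496), np.int64(-117), np.int64(248)), (np.int64(492), np.int64(-117), np.int64(249)), (np.int64(488), np.int64(-118), np.int64(249))]
160 [(np.int64(504), np.int64(-120), np.int64(241)), (np.int64(498), np.int64(-114), np.int64(245)), (np.int64(495), np.int64(-114), np.int64(245)), (np.int64(492), np.int64(-117), np.int64(245)), (np.int64(488), np.int64(-117), np.int64(246))]
162 [(np.int64(503), np.int64(-118), np.int64(238)), (np.int64(497), np.int64(-112), np.int64(242)), (np.int64(496), np.int64(-119), np.int64(240)), (np.int64(492), np.int64(-117), np.int64(241)), (np.int64(490), np.int64(-125), np.int64(238))]
164 [(np.int64(502), np.int64(-115), np.int64(236)), (np.int64(498), np.int64(-115), np.int64(236)), (np.int64(494), np.int64(-114), np.int64(238)), (np.int64(491), np.int64(-117), np.int64(237)), (np.int64(489), np.int64(-124), np.int64(234))]
166 [(np.int64(502), np.int64(-117), np.int64(231)), (np.int64(500), np.int64(-121), np.int64(230)), (np.int64(496), np.
[... 1599 characters left out ...]
4), np.int64(177)), (np.int64(512), np.int64(-164), np.int64(178)), (np.int64(508), np.int64(-164), np.int64(179)), (np.int64(506), np.int64(-173), np.int64(175)), (np.int64(504), np.int64(-179), np.int64(173))]
182 [(np.int64(516), np.int64(-164), np.int64(173)), (np.int64(512), np.int64(-167), np.int64(172)), (np.int64(509), np.int64(-168), np.int64(172)), (np.int64(506), np.int64(-174), np.int64(170)), (np.int64(503), np.int64(-178), np.int64(168))]
184 [(np.int64(617), np.int64(-475), np.int64(-2)), (np.int64(513), np.int64(-169), np.int64(166)), (np.int64(509), np.int64(-170), np.int64(166)), (np.int64(506), np.int64(-174), np.int64(165)), (np.int64(502), np.int64(-175), np.int64(166))]
```

View pics/a2.png

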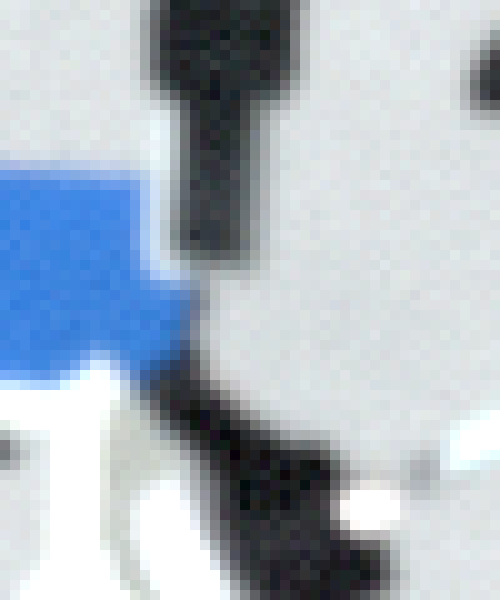

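```bash
python3 - <<'E'
from go import *
stat(); o=get_obs(); print(proj(cs,o['eef_pos']),proj(cs,o['eef_pos']+[0,0.014,0.03]))
s0=np.array([.1908,-.6468,.2022]);print(proj(cs,s0))
d0=np.load("/tmp/side.npz");W=d0['W'];im=cv2.resize(d0['p'][40:180,520:640],None,fx=5,fy=5);
q=((proj(cs,s0)-[520,40]+.5)*5).astype(int);cv2.circle(im,tuple(q),4,(0,0,255),-1);cv2.imwrite("pics/s0.png",im)
p,d=read_camera("side");W=cloud(cs,d);print(d[164,380],d[150,380])
m=(abs(W[...,0]-.4988)<.08)&(abs(W[...,1]+.1276)<.07)&(W[...,2]>.19)
v,u=np.nonzero(m);print(u.min(),u.max(),v.min(),v.max())
for vv in range(120,172,4):
    s=m[vv];w=W[vv][s]; 
    if len(w):print(vv,np.nonzero(s)[0][[0,-1]],np.round(np.median(w,0),3))
stat()
E
```

```text
t 3.42 pos [ 0.5012 -0.1281  0.199 ] inj-local mm [ 27.2  72.9 199. ] yaw off inj deg 0.73 zdir [-0.006  0.008 -1.   ] F [-0.2 -1.1  0.2] w -0.001
[377.53818364 178.98059574] [376.01722593 167.62554743]
[564.59009278 115.92660095]
0.8125189 0.7965476
360 417 0 167
120 [372 394] [ 0.486 -0.093  0.329]
124 [373 392] [ 0.485 -0.098  0.32 ]
128 [373 392] [ 0.485 -0.103  0.312]
132 [373 391] [ 0.48  -0.071  0.317]
136 [373 391] [ 0.481 -0.075  0.309]
140 [375 389] [ 0.482 -0.083  0.298]
144 [374 388] [ 0.491 -0.098  0.283]
148 [374 388] [ 0.49  -0.1    0.276]
152 [376 386] [ 0.496 -0.117  0.26 ]
156 [374 386] [ 0.496 -0.117  0.252]
160 [374 385] [ 0.496 -0.117  0.245]
164 [374 385] [ 0.495 -0.117  0.237]
t 3.48 pos [ 0.5015 -0.1281  0.1994] inj-local mm [ 27.5  72.8 199.4] yaw off inj deg 0.73 zdir [-0.005  0.008 -1.   ] F [-0.3  0.7  0.2] w -0.001
```

View pics/s0.png

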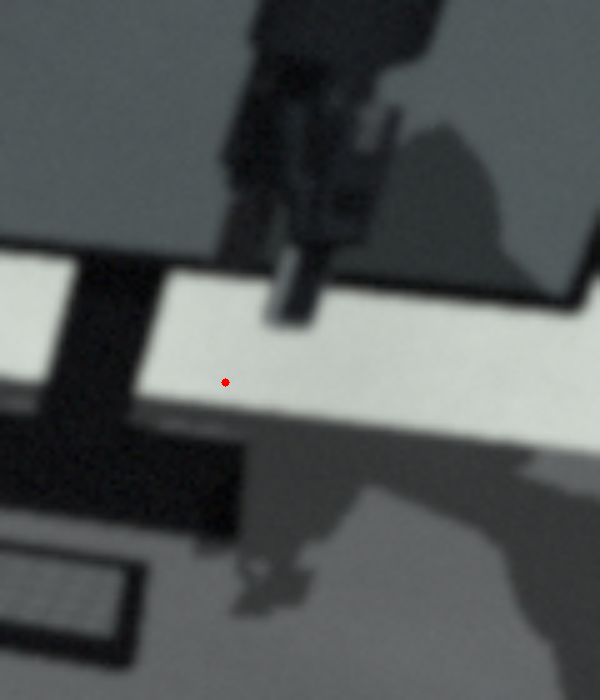

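apply_moves(increments=[0,-5,4,18,-0.7,0,0,4,18,0,0,0,0,0,0,0,0,0,0,0])

```text
t: 3.98
eef_pos: [0.5023, -0.1378, 0.1656]
tool_rot: [-0.003, 0.983, 0.182, 0.001]
contact_force: [-0.8, 0.4, 1.1]
gripper_width: -0.002
```

```bash
python3 - <<'E'
from go import *
stat()
p,d=read_camera("side");W=cloud(cs,d);o=get_obs()
m=(abs(W[...,0]-.4988)<.04)&(abs(W[...,1]+.12)<.022)&(W[...,2]>.14)
v,u=np.nonzero(m)
for vv in range(v.max()-8,v.max()+1):
    s=m[vv];w=W[vv][s]
    if len(w):print(vv,np.nonzero(s)[0][[0,-1]],np.round(np.median(w,0),3))
stat()
b=(330,130,430,230);im=cv2.resize(p[b[1]:b[3],b[0]:b[2]],None,fx=6,fy=6)
im=np.clip(im*1.8,0,255).astype(np.uint8)
q=((proj(cs,o['eef_pos'])-b[:2]+.5)*6).astype(int);cv2.circle(im,tuple(q),3,(0,0,255),-1);cv2.imwrite("pics/a3.png",im)
E
```

```text
t 3.98 pos [ 0.5023 -0.1378  0.1656] inj-local mm [ 25.   63.4 165.6] yaw off inj deg 1.38 zdir [ 0.001  0.006 -1.   ] F [-0.8  0.4  1.1] w -0.002
173 [374 385] [ 0.497 -0.127  0.213]
174 [374 385] [ 0.497 -0.126  0.212]
175 [374 385] [ 0.498 -0.127  0.208]
176 [374 385] [ 0.497 -0.128  0.206]
177 [374 385] [ 0.497 -0.128  0.205]
178 [374 385] [ 0.497 -0.127  0.203]
179 [374 385] [ 0.497 -0.128  0.2  ]
180 [375 385] [ 0.498 -0.132  0.196]
181 [376 384] [ 0.498 -0.133  0.194]
t 4.03 pos [ 0.5022 -0.1378  0.1655] inj-local mm [ 24.9  63.4 165.5] yaw off inj deg 1.38 zdir [ 0.001  0.006 -1.   ] F [ 0.  -0.4  0.2] w 0.001
```

View pics/a3.png

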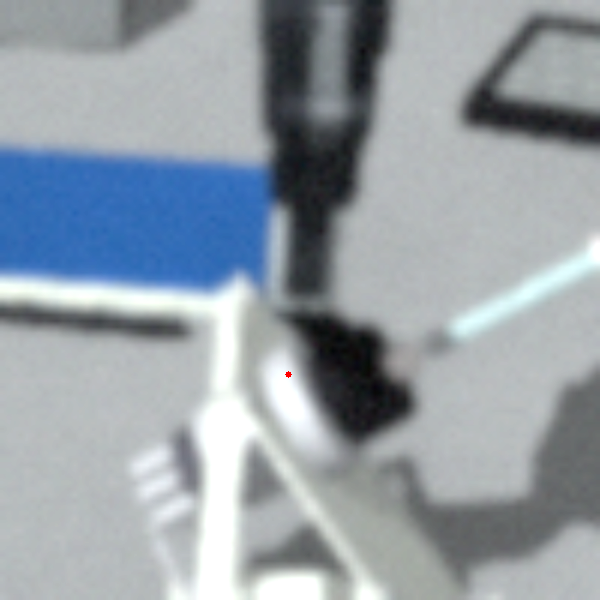

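The visible fingertips end about 28 mm above the reported TCP, at roughly pixel (381,181), z≈0.194. I'll test for contact with a small push at this height.

apply_moves(increments=[0,-1,5,0,0,0,-1,5,0,0,0,0,5,0,0,0,0,5,0,0,0,0,0,0,0])

```text
t: 4.65
eef_pos: [0.5088, -0.1591, 0.1666]
tool_rot: [-0.002, 0.983, 0.181, 0.002]
contact_force: [-0.5, 0.7, -0.1]
gripper_width: 0.002
```

```bash
python3 -c "
from go import *
stat()"
```

```text
t 4.65 pos [ 0.5088 -0.1591  0.1666] inj-local mm [ 24.   41.2 166.6] yaw off inj deg 1.35 zdir [ 0.003  0.006 -1.   ] F [-0.5  0.7 -0.1] w 0.002
```

```bash
cat > snap.py <<'E'
from go import *
import sys
name=sys.argv[1];stat();o=get_obs()
p,d=read_camera("side")
b=(330,130,430,230);im=cv2.resize(p[b[1]:b[3],b[0]:b[2]],None,fx=6,fy=6)
im=np.clip(im*1.8,0,255).astype(np.uint8)
cv2.circle(im,tuple(((proj(cs,o['eef_pos'])-b[:2]+.5)*6).astype(int)),3,(0,0,255),-1);cv2.imwrite(f"pics/{name}.png",im)
E
python3 snap.py b1
```

```text
t 4.65 pos [ 0.5088 -0.1591  0.1666] inj-local mm [ 24.   41.2 166.6] yaw off inj deg 1.35 zdir [ 0.003  0.006 -1.   ] F [-0.5  0.7 -0.1] w 0.002
```

View pics/b1.png

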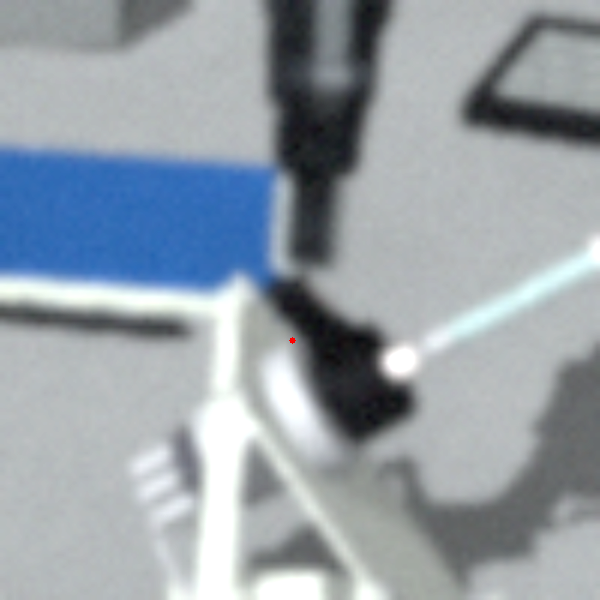

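apply_moves(increments=[0,-1,-12,0,-1,0,0,-14,0,0,0,0,0,0,0,0,0,0,10,0,0,0,0,10,0,0,0,0,8,0,0,0,0,0,0])

```text
t: 5.58
eef_pos: [0.4968, -0.132, 0.136]
tool_rot: [-0.003, 0.981, 0.192, 0.001]
contact_force: [-0.9, 0.4, -0.3]
gripper_width: -0.003
```

```bash
python3 snap.py b2
```

```text
t 5.58 pos [ 0.4968 -0.132   0.136 ] inj-local mm [ 21.7  70.7 136. ] yaw off inj deg 2.53 zdir [ 0.001  0.006 -1.   ] F [-0.9  0.4 -0.3] w -0.003
```

View pics/b2.png

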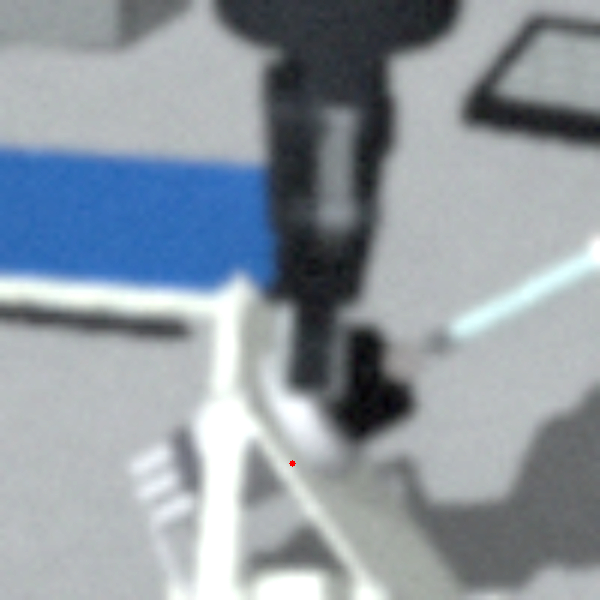

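apply_moves(increments=[0,0,5,0,2.5,0,0,6,0,0,0,0,6,0,0,0,0,6,0,0,0,0,6,0,0])

```text
t: 6.25
eef_pos: [0.5085, -0.1578, 0.1378]
tool_rot: [-0.005, 0.986, 0.169, 0.002]
contact_force: [-2.3, 8.0, 6.9]
gripper_width: -0.001
```

```bash
python3 snap.py b3
```

```text
t 6.25 pos [ 0.5085 -0.1578  0.1378] inj-local mm [ 24.2  42.5 137.8] yaw off inj deg -0.06 zdir [ 0.003  0.01  -1.   ] F [-2.3  8.   6.9] w -0.001
```

View pics/b3.png

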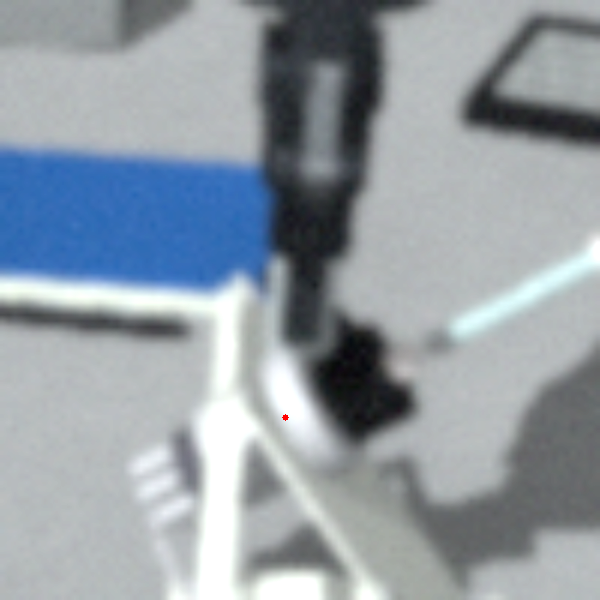

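apply_moves(increments=[0,-1,6,1,0,0,0,6,1,0,0,0,6,1,0,0,0,6,1,0])

```text
t: 6.8
eef_pos: [0.5176, -0.1732, 0.1358]
tool_rot: [-0.009, 0.985, 0.173, 0.003]
contact_force: [-2.5, 5.5, 4.9]
gripper_width: 0.001
```

```bash
python3 snap.py b4
```

```text
t 6.8 pos [ 0.5176 -0.1732  0.1358] inj-local mm [ 27.6  24.9 135.8] yaw off inj deg 0.35 zdir [ 0.004  0.019 -1.   ] F [-2.5  5.5  4.9] w 0.001
```

View pics/b4.png

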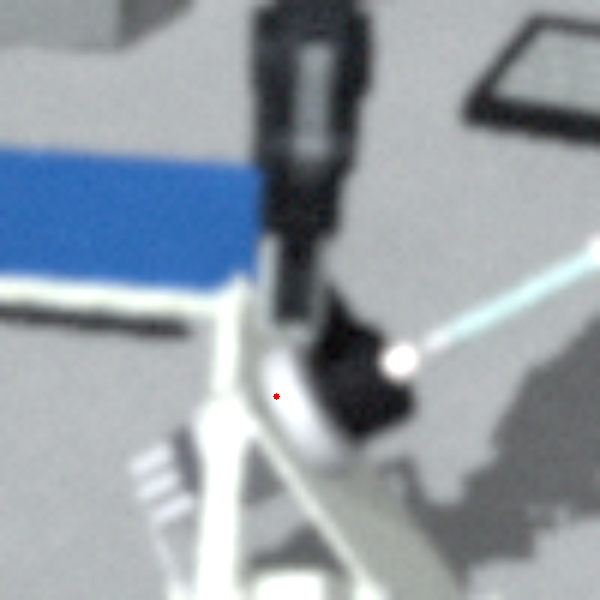

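apply_moves(increments=[0,-3,6,0,0,0,-3,6,0,0,0,-2,6,0,0,0,-1,6,0,0])

```text
t: 7.35
eef_pos: [0.5219, -0.1898, 0.1361]
tool_rot: [-0.014, 0.984, 0.177, 0.007]
contact_force: [-2.5, 6.3, 0.3]
gripper_width: 0.002
```

```bash
python3 snap.py b5
```

```text
t 7.35 pos [ 0.5219 -0.1898  0.1361] inj-local mm [ 26.    7.8 136.1] yaw off inj deg 0.82 zdir [ 0.009  0.03  -1.   ] F [-2.5  6.3  0.3] w 0.002
```

View pics/b5.png

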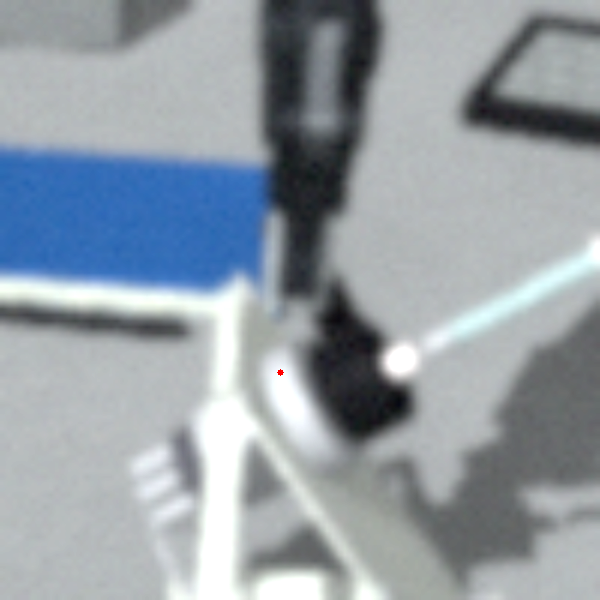

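apply_moves(increments=[0,-2,6,0,0,0,-2,6,0,0,0,-1,6,0,0])

```text
t: 7.78
eef_pos: [0.5236, -0.201, 0.134]
tool_rot: [-0.019, 0.983, 0.18, 0.007]
contact_force: [-2.7, 7.6, -0.8]
gripper_width: 0.001
```

```bash
python3 snap.py b6
```

```text
t 7.78 pos [ 0.5236 -0.201   0.134 ] inj-local mm [ 24.   -3.2 134. ] yaw off inj deg 1.15 zdir [ 0.007  0.04  -0.999] F [-2.7  7.6 -0.8] w 0.001
```

View pics/b6.png

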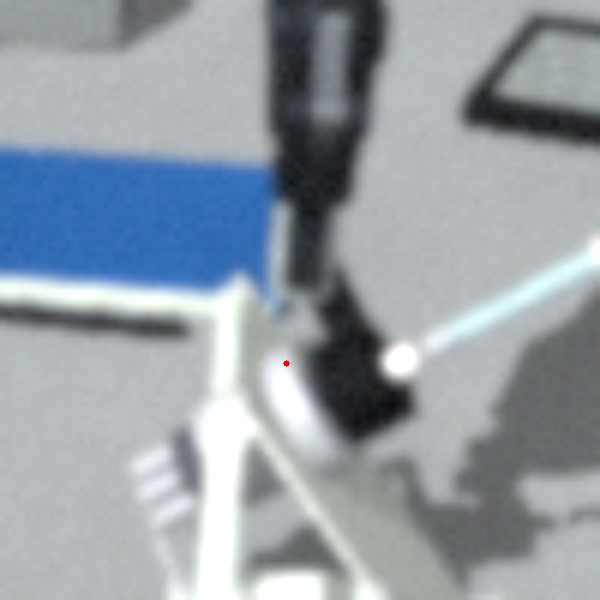

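apply_moves(increments=[0,-2,6,0,-1,0,-2,6,0,0])

```text
t: 8.07
eef_pos: [0.5234, -0.2014, 0.1335]
tool_rot: [-0.027, 0.981, 0.192, 0.005]
contact_force: [-6.2, 17.4, 12.1]
gripper_width: 0.003
```

apply_moves(increments=[0,-1,6,0,0,0,-1,6,0,0])

```text
t: 8.32
eef_pos: [0.523, -0.2007, 0.1336]
tool_rot: [-0.035, 0.98, 0.196, 0.002]
contact_force: [-9.0, 15.9, 14.2]
gripper_width: -0.001
```

```bash
python3 snap.py b7
```

```text
t 8.32 pos [ 0.523  -0.2007  0.1336] inj-local mm [ 23.5  -2.8 133.6] yaw off inj deg 3.05 zdir [-0.01   0.07  -0.997] F [-9.  15.9 14.2] w -0.001
```

View pics/b7.png

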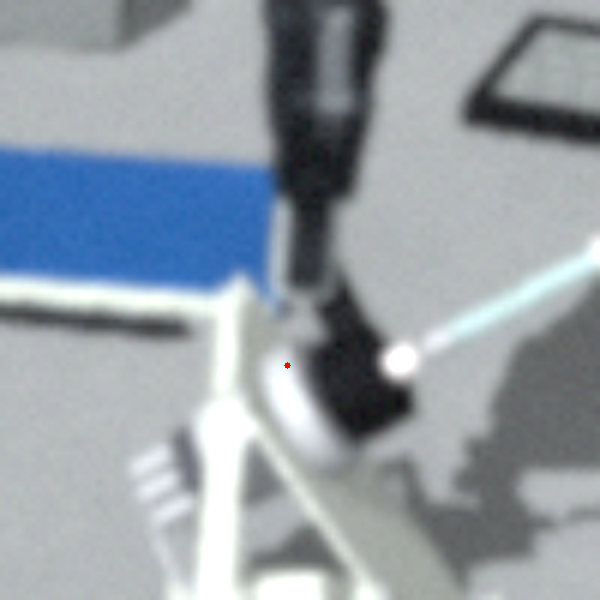

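apply_moves(increments=[0,0,-8,0,0,0,0,-12,0,0,0,0,-8,-30,0,0,0,-8,-40,0,0,0,-20,-40,0,0,0,-40,0,0,0,0,-50,0,0,0,0,-50,0,0,0,0,-50,0,0,0,0,0,0,0])

```text
t: 9.62
eef_pos: [0.4268, 0.0224, 0.2638]
tool_rot: [-0.033, 0.981, 0.194, 0.004]
contact_force: [-0.0, -1.6, -0.9]
gripper_width: -0.003
```

```bash
python3 - <<'E'
from go import *
stat();print(rel(key+[0,0,.05]))
p,d=read_camera("top");cv2.imwrite("pics/c_top.png",cv2.resize(p[200:320,340:460],None,fx=5,fy=5))
W=cloud(ct,d)
r=outline_of("top","lever")
ut=np.array([.5736,0,.8192]);nn=np.array([-.8192,0,.5736])
for r in r[:1]:
    w=W[r['pixels']];w=w[~np.isnan(w[:,0])];dd=w-loc(x,(-.005,0,.132));c,s=np.cos(x[2]),np.sin(x[2])
    L=np.stack([c*dd[:,0]+s*dd[:,1],-s*dd[:,0]+c*dd[:,1],dd[:,2]],1)
    up=L@ut;n=L@nn;y=L[:,1];rr=np.hypot(up,y);k=(rr>32)&(rr<72)if 0 else(rr>.035)&(rr<.075)&(abs(n)<.015)
    a=np.degrees(np.arctan2(-y[k].mean(),up[k].mean()));print(r['p'],k.sum(),'angle from up, cw deg',a)
p,d=read_camera("side");cv2.imwrite("pics/c_side.png",cv2.resize(np.clip(p[130:230,330:430]*1.8,0,255).astype(np.uint8),None,fx=6,fy=6))
E
```

```text
t 9.62 pos [0.4268 0.0224 0.2638] inj-local mm [  7.5 239.6 263.8] yaw off inj deg 2.75 zdir [-0.005  0.065 -0.998] F [-0.  -1.6 -0.9] w -0.003
[ 197.9 -190.4  180.1]
0.39 0 angle from up, cw deg nan<stdin>:11: RuntimeWarning: Mean of empty slice.
  ret = ret.dtype.type(ret / rcount)
```

View pics/c_top.png

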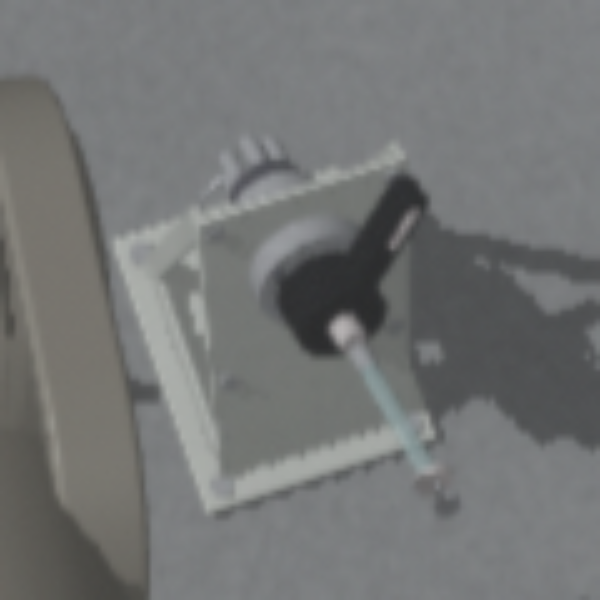

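View pics/c_side.png

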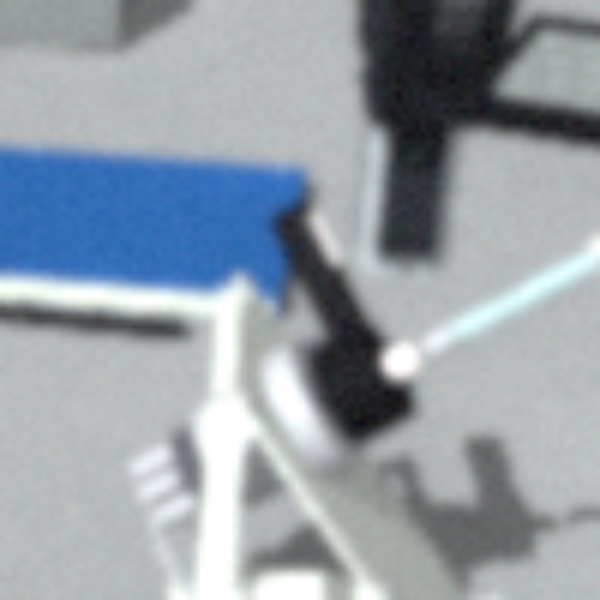

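```bash
python3 - <<'E'
from go import *
ut=np.array([.5736,0,.8192])
def P(c,a,r,n=.007):
    return proj(c,loc(x,np.array([-.005,0,.132])+r*(np.cos(a)*ut-np.sin(a)*np.array([0,1,0]))+n*np.array([-.8192,0,.5736])))
tip=np.array([340+407/5-.4,200+184/5-.4]);lo=np.array([340+362/5-.4,200+258/5-.4]);print(np.degrees(np.arctan2(*(tip-lo)[[0]],-(tip-lo)[1])))
# start
t0=T(215,182);l0=T(252,225);print('start',np.degrees(np.arctan2((t0-l0)[0],-(t0-l0)[1])))
for a in(-30,-26,18,22,26,30):
    q=P(ct,np.radians(a),.062)-P(ct,np.radians(a),.025);print(a,P(ct,np.radians(a),.066),np.degrees(np.arctan2(q[0],-q[1])))
print(tip)
p,d=read_camera("top");s=6
im=cv2.resize(p[215:285,370:440],None,fx=s,fy=s,interpolation=cv2.INTER_CUBIC)
for a,c in((22,(0,255,255)),(30,(0,0,255))):
    pts=[((P(ct,np.radians(a),r)-[370,215]+.5)*s).astype(int) for r in(.02,.068)];cv2.line(im,tuple(pts[0]),tuple(pts[1]),c,1)
cv2.imwrite("pics/c2.png",im)
E
```

```text
31.304123495591007
start -40.71084667118092
-30 [391.16256147 250.53046685] -51.283539133121764
-26 [393.07850897 249.10020464] -45.02149311188735
18 [416.93430846 239.63439634] 19.882409120872705
22 [419.04050479 239.46760783] 23.975289260160782
26 [421.08444381 239.42625331] 27.780846213614154
30 [423.0552661  239.50992251] 31.33139941329922
[421.  236.4]
```

View pics/c2.png

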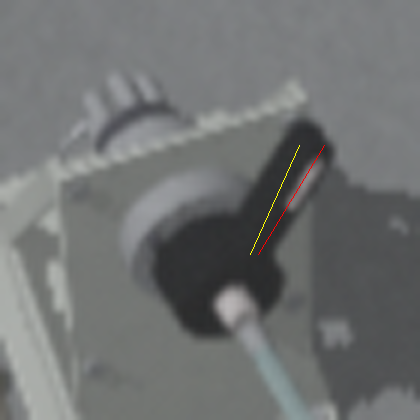

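```bash
cat >> go.py <<'E'
D=.028
def tiprel(t):
    o=get_obs();q=o['tool_rot'];R_=Ro.from_quat([q[1],q[2],q[3],q[0]]).as_matrix()
    return rel(np.array(t)+D*R_[:,2])
K=np.array([.537,.2843,.05])
E
python3 -c "
from go import *
print(tiprel(K+[0,0,.06]))
print(proj(ct,K),proj(cs,K))"
```

```text
[ 197.1 -196.2  197.7]
[172.13827374 245.44208186] [251.13792125 383.45655472]
```

apply_moves(increments=[0,33,-33,10,0,0,33,-33,20,0,0,33,-33,20,0,0,33,-33,25,0,0,33,-33,25,0,0,20,-20,25,0,0,0,0,0,0])

```text
t: 10.7
eef_pos: [0.5438, 0.2602, 0.1459]
tool_rot: [-0.032, 0.984, 0.177, 0.003]
contact_force: [-0.1, -0.6, 0.3]
gripper_width: -0.001
```

```bash
python3 -c "
from go import *
stat();print(tiprel(K+[0,0,.03]))"
```

```text
t 10.7 pos [0.5438 0.2602 0.1459] inj-local mm [197.3 424.6 145.9] yaw off inj deg 0.82 zdir [-0.005  0.063 -0.998] F [-0.1 -0.6  0.3] w -0.001
[  0.9 -20.8  95.3]
```

apply_moves(increments=[0,1,-11,25,0,0,0,-10,25,0,0,0,0,25,0,0,0,0,10,0,0,0,0,0,0])

```text
t: 11.32
eef_pos: [0.5427, 0.2766, 0.0611]
tool_rot: [-0.029, 0.985, 0.17, 0.004]
contact_force: [0.8, -1.1, 0.2]
gripper_width: 0.002
```

```bash
python3 - <<'E'
from go import *
stat();print(tiprel(K))
o=get_obs();q=o['tool_rot'];z=Ro.from_quat([q[1],q[2],q[3],q[0]]).as_matrix()[:,2];tip=o['eef_pos']-D*z
p,d=read_camera("side");b=(200,310,320,430);s=5
im=cv2.resize(p[b[1]:b[3],b[0]:b[2]],None,fx=s,fy=s)
cv2.circle(im,tuple(((proj(cs,tip)-b[:2]+.5)*s).astype(int)),3,(0,0,255),-1)
cv2.circle(im,tuple(((proj(cs,K)-b[:2]+.5)*s).astype(int)),3,(0,255,0),-1)
cv2.imwrite("pics/d1.png",np.clip(im*1.5,0,255))
stat()
E
```

```text
t 11.32 pos [0.5427 0.2766 0.0611] inj-local mm [201.8 440.4  61.1] yaw off inj deg 0.06 zdir [-0.002  0.059 -0.998] F [ 0.8 -1.1  0.2] w 0.002
[-3.  -8.5 39.5]
t 11.38 pos [0.5431 0.2767 0.0616] inj-local mm [202.2 440.3  61.6] yaw off inj deg 0.04 zdir [-0.001  0.059 -0.998] F [ 0.6  0.9 -0.3] w -0.003[ WARN:0@1.164] global loadsave.cpp:1063 imwrite_ Unsupported depth image for selected encoder is fallbacked to CV_8U.
```

View pics/d1.png

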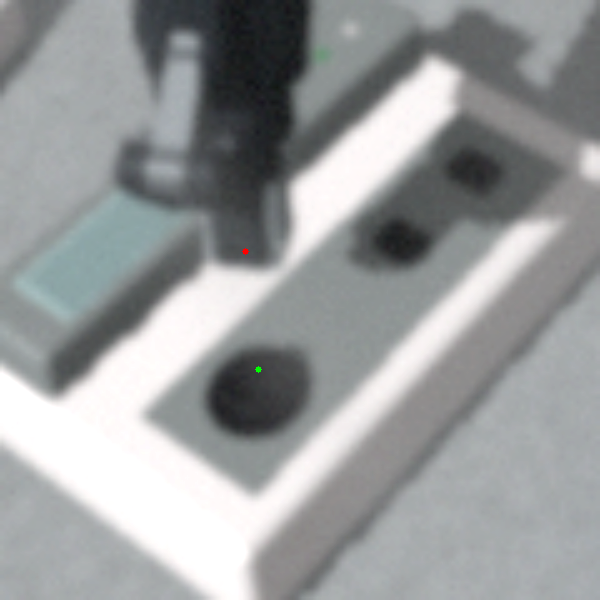

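apply_moves(increments=[0,-4,-10,10,0,0,0,0,10,0,0,0,0,6,0,0,0,0,0,0])

```text
t: 11.88
eef_pos: [0.5367, 0.2873, 0.0365]
tool_rot: [-0.03, 0.985, 0.17, 0.006]
contact_force: [-0.1, 0.1, -0.0]
gripper_width: -0.0
```

```bash
sed -i 's/^K=.*/K=np.array([.5365,.286,.05])/' go.py; cat > snap2.py <<'E'
from go import *
import sys
stat();print(tiprel(K))
o=get_obs();q=o['tool_rot'];z=Ro.from_quat([q[1],q[2],q[3],q[0]]).as_matrix()[:,2];tip=o['eef_pos']-D*z;print('tip',tip)
p,d=read_camera("side");b=(200,310,320,430);s=5
im=np.clip(cv2.resize(p[b[1]:b[3],b[0]:b[2]],None,fx=s,fy=s)*1.5,0,255).astype(np.uint8)
cv2.circle(im,tuple(((proj(cs,tip)-b[:2]+.5)*s).astype(int)),3,(0,0,255),-1)
cv2.imwrite(f"pics/{sys.argv[1]}.png",im)
E
python3 snap2.py d2
```

```text
t 11.88 pos [0.5367 0.2873 0.0365] inj-local mm [199.7 452.5  36.5] yaw off inj deg 0.02 zdir [ 0.002  0.061 -0.998] F [-0.1  0.1 -0. ] w -0.0
[-0.3  0.4 14.4]
tip [0.53662553 0.28564688 0.06441783]
```

View pics/d2.png

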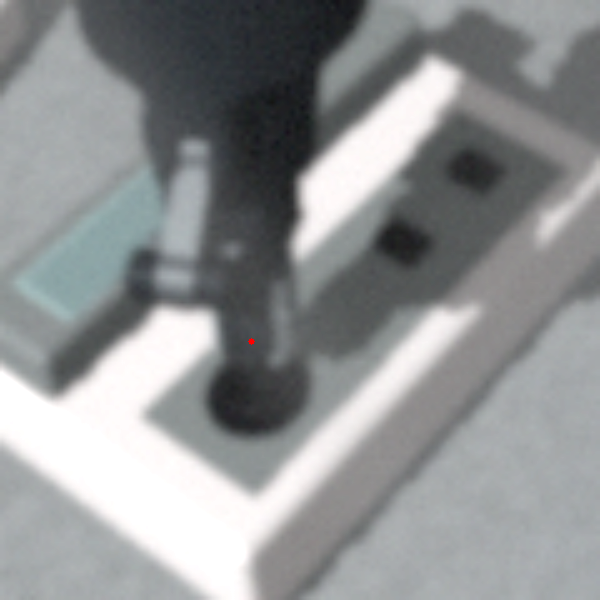

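apply_moves(increments=[0,-1,-1,5,0,0,0,0,5,0,0,0,0,4,0])

```text
t: 12.3
eef_pos: [0.5362, 0.289, 0.0225]
tool_rot: [-0.03, 0.985, 0.17, 0.007]
contact_force: [0.3, 0.1, 0.3]
gripper_width: 0.001
```

apply_moves(increments=[0,0,0,3,0,0,0,0,3,0])

```text
t: 12.55
eef_pos: [0.5364, 0.289, 0.0168]
tool_rot: [-0.03, 0.985, 0.17, 0.007]
contact_force: [-7.0, -5.7, 26.6]
gripper_width: 0.004
```

```bash
python3 snap2.py d3
```

```text
t 12.55 pos [0.5364 0.289  0.0168] inj-local mm [200.  454.2  16.8] yaw off inj deg -0.03 zdir [ 0.003  0.06  -0.998] F [-7.  -5.7 26.6] w 0.004
[-0.1  1.  -5.3]
tip [0.53627613 0.28732514 0.04475423]
```

View pics/d3.png

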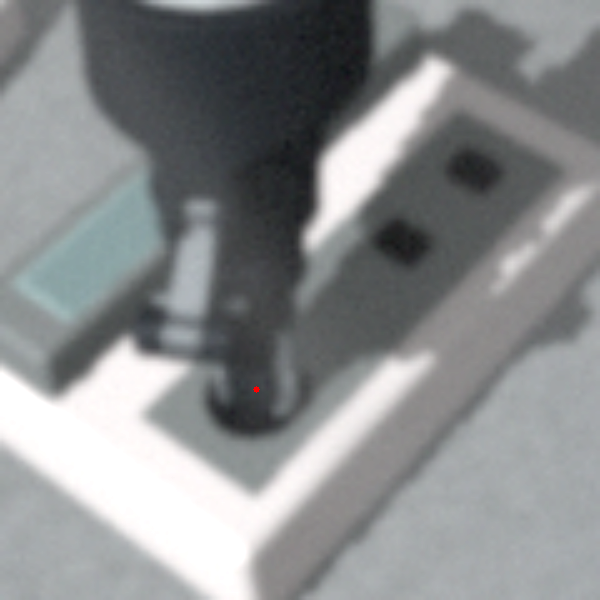

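apply_moves(increments=[0,0,0,2,0])

```text
t: 12.72
eef_pos: [0.5363, 0.289, 0.0168]
tool_rot: [-0.029, 0.985, 0.17, 0.007]
contact_force: [-7.2, -7.2, 25.5]
gripper_width: 0.002
```

apply_moves(increments=[0,0,0,-5,0,0,0,0,-15,0,0,0,0,-30,0,0,0,0,-40,0,0,0,0,-40,0,0,-30,0,-30,0,0,-40,0,0,0,0,-40,0,0,0,0,0,0,0,0])

```text
t: 13.85
eef_pos: [0.4305, 0.2426, 0.1834]
tool_rot: [-0.03, 0.985, 0.17, 0.01]
contact_force: [0.9, -0.4, 0.1]
gripper_width: -0.002
```

```bash
python3 - <<'E'
from go import *
stat()
for n in("top","side"):
    p,d=read_camera(n);cv2.imwrite(f"pics/e_{n}.png",p)
    W=cloud(get_calibration(n),d)
    for k in((-.026,.048,.05),(-.026,.02,.042)):
        q=proj(get_calibration(n),loc(b,k)).round().astype(int);print(n,k,q,np.round(np.nanmedian(W[q[1]-2:q[1]+3,q[0]-2:q[0]+3].reshape(-1,3),0),4), np.round(np.nanmedian(np.load(f'/tmp/{n}.npz')['W'][q[1]-2:q[1]+3,q[0]-2:q[0]+3].reshape(-1,3),0),4))
E
```

```text
t 13.85 pos [0.4305 0.2426 0.1834] inj-local mm [ 84.7 445.9 183.4] yaw off inj deg -0.03 zdir [ 0.009  0.062 -0.998] F [ 0.9 -0.4  0.1] w -0.002
top (-0.026, 0.048, 0.05) [172 246] [0.5369 0.2864 0.0429] [0.5371 0.2869 0.0434]
top (-0.026, 0.02, 0.042) [185 248] [0.5329 0.2581 0.0421] [0.5328 0.2578 0.0429]
side (-0.026, 0.048, 0.05) [251 384] [0.5411 0.2809 0.0423] [0.5402 0.2811 0.0424]
side (-0.026, 0.02, 0.042) [264 375] [0.5319 0.2583 0.0415] [0.5322 0.2583 0.0417]
```

View pics/e_side.png

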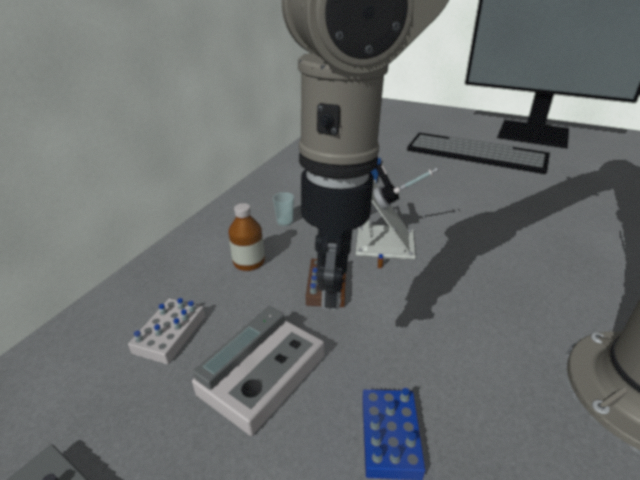

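View pics/e_top.png

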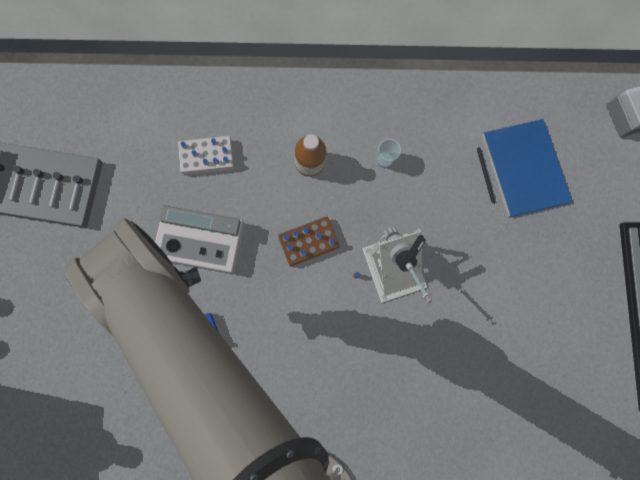

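```bash
python3 - <<'E'
from go import *
for n,(u0,v0,u1,v1) in(("top",(164,236,184,256)),("side",(240,374,266,402))):
    p,d=read_camera(n);W=cloud(get_calibration(n),d)
    print(n);print(np.round(1000*W[v0:v1:2,u0:u1:2,2]).astype(int));print(p[v0:v1:2,u0:u1:2].mean(-1).astype(int))
p,d=read_camera("top");cv2.imwrite("pics/f1.png",np.clip(cv2.resize(p[225:275,150:235],None,fx=9,fy=9,interpolation=cv2.INTER_CUBIC)*2.5,0,255).astype(np.uint8))
p,d=read_camera("side");cv2.imwrite("pics/f2.png",np.clip(cv2.resize(p[360:420,225:305],None,fx=9,fy=9,interpolation=cv2.INTER_CUBIC)*2.5,0,255).astype(np.uint8))
E
```

```text
top
[[ 42  43  44  43  41  42  44  44  40  37]
 [ 46  42  40  39  47  41  41  41  45  46]
 [ 39  42  42  44  49  44  43  44  42  39]
 [ 40  42  52  43  44  47  51  42  42  38]
 [ 44  39  42  44  45  43  46  44  42  43]
 [ 46  46  42  43  44  41  42  45  43  42]
 [ 41  44  48  41  44  48  47  42  42  43]
 [ 42  42  42  49  50  50  42  43  44  40]
 [533  41  42  45  47  45  43  42  45  42]
 [549 529  42  41  43  42  42  43  42  42]]
[[121 119 121 120 121 125 133 143 152 163]
 [120 119 120 108 103 103 111 119 120 121]
 [120 121 100  51  44  43  53 103 119 120]
 [120 109  43  38  37  41  38  44 104 119]
 [120  67  40  36  38  43  42  38  72 118]
 [119  58  41  36  42  43  40  40  65 116]
 [120  83  40  36  41  41  35  43  78 118]
 [105 116  66  39  38  35  44  90 103 119]
 [ 46 116 116  90  75  86  99 119 120 119]
 [ 36  75 118 122 119 119 119 120 120 119]]
side
[[41 42 41 42 41 40 41 42 39 43 41 42 42]
 [41 40 40 43 43 42 42 41 40 41 41 41 42]
 [41 41 42 43 42 42 42 42 42 42 40 42 41]
 [43 42 42 40 41 41 41 42 41 41 39 42 42]
 [41 40 42 42 44 43 43 42 44 43 41 42 40]
 [40 43 41 41 43 41
[... 430 characters left out ...]
09  94  93  95  95  97  95  95  95  95]
 [155 142 110  94  89  84  84  85  90  87  91  93  96]
 [134 105  90  78  59  53  50  53  61  63  71  89  94]
 [103  89  69  46  39  41  43  47  49  49  60  85  95]
 [ 90  71  40  29  32  37  41  44  50  47  52  81  95]
 [ 85  48  26  25  31  36  42  41  47  48  50  73  93]
 [ 78  37  23  24  29  34  32  42  42  44  48  79  96]
 [ 73  34  25  28  28  33  33  35  40  42  53  84  93]
 [ 82  44  22  27  28  33  35  35  37  48  73  91  95]
 [ 88  69  34  21  22  32  27  32  43  68  90  95 113]
 [ 90  87  72  52  41  40  47  56  73  90  93 111 140]
 [ 92  91  90  86  81  79  84  88  92  94 108 142 156]
 [ 99  90  91  93  90  90  90  91  92 106 138 155 154]]
```

View pics/f2.png

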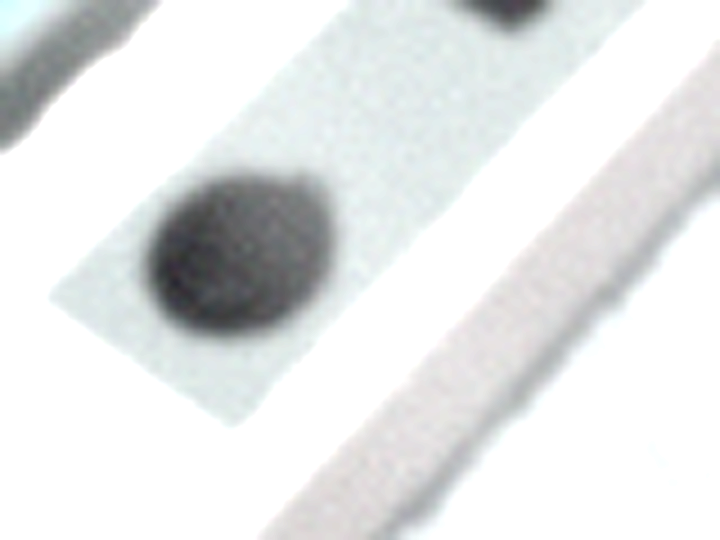

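View pics/f1.png

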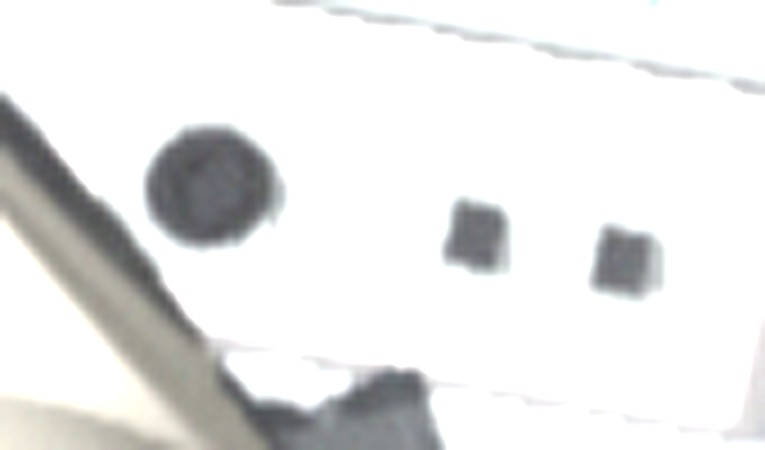

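```bash
python3 - <<'E'
import cv2,numpy as np
a=[np.clip(cv2.resize(cv2.imread(f"pics/{n}.png")[330:460,180:340],None,fx=2.4,fy=2.4)*1.6,0,255).astype(np.uint8) for n in("d1","d2","d3")]
cv2.imwrite("pics/g.png",np.vstack([np.hstack(a[:2]),np.hstack([a[2],a[2]*0])]))
from h import *
W=np.load('/tmp/top.npz')['W'];print(np.round(1000*W[236:256:2,164:184:2,2]).astype(int))
W=np.load('/tmp/side.npz')['W'];print(np.round(1000*W[374:402:2,240:266:2,2]).astype(int))
E
```

```text
[[43 44 39 43 41 43 45 41 42 44]
 [44 41 42 41 42 45 42 42 43 41]
 [39 41 43 42 51 42 44 40 44 42]
 [41 39 53 41 43 44 50 38 44 41]
 [42 44 40 44 43 47 40 41 42 41]
 [42 41 41 41 40 44 37 43 39 47]
 [41 42 49 43 39 42 47 45 46 40]
 [42 41 44 49 49 50 41 42 42 42]
 [43 41 43 46 45 43 40 42 45 40]
 [40 43 45 39 40 41 39 41 41 41]]
[[                  43                   41                   40
                    41                   40                   42
                    44                   42                   43
                    41                   44                   43
                    43]
 [                  41                   42                   40
                    41                   42                   43
                    42                   42                   42
                    42                   41                   41
                    40]
 [                  41                   41                   42
                    42                   41                   41
                    41                   43                   41
      
[... 2567 characters left out ...]
   43                   42                   42
                    41]
 [                  42                   43                   42
                    42                   40                   43
                    40                   42                   42
                    42                   41                   41
                    41]
 [                  43                   41                   41
                    41                   42                   41
                    42                   42                   42
                    41                   42                   42
                    40]]<stdin>:6: RuntimeWarning: invalid value encountered in cast
```

View pics/g.png

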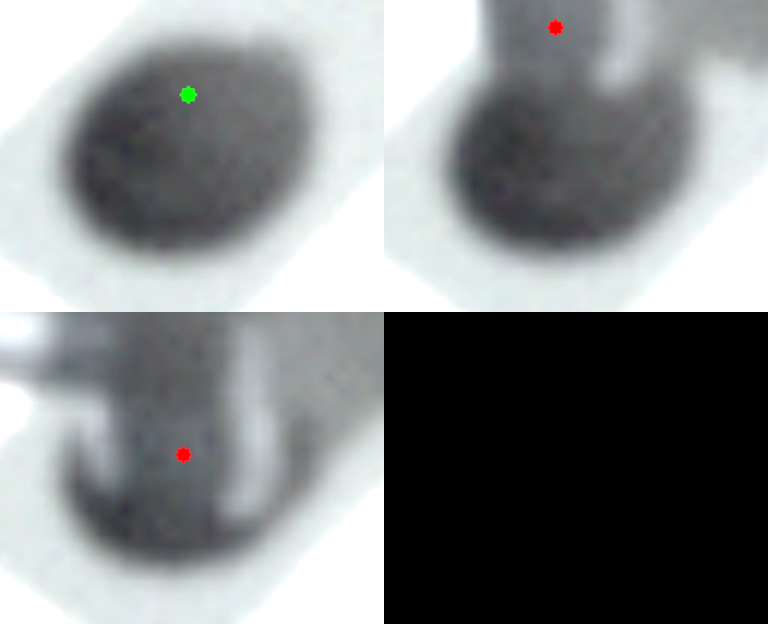

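```bash
python3 - <<'E'
from go import *
a=np.load('/tmp/top.npz')['p'];p,d=read_camera("top")
df=np.abs(a.astype(int)-p).max(-1)
for n,(u,v,w,h) in dict(vial=(350,268,366,282),beaker=(375,138,403,168),bottle=(292,132,330,178),rack=(176,134,236,176),syr=(410,270,434,304)).items(): print(n,df[v:h,u:w].max())
stat(); print(hand_in())
E
```

```text
vial 8
beaker 9
bottle 9
rack 9
syr 8
t 14.2 pos [0.4333 0.244  0.1829] inj-local mm [ 87.8 446.3 182.9] yaw off inj deg -0.11 zdir [ 0.008  0.064 -0.998] F [-0.1  0.4 -0.5] w -0.003
the job is handed in; nothing more can be done
None
```

I pushed the lever over to its inject stop with the closed fingertips, then pressed the start key once and let it up. I handed in at t = 14.2 s with the arm clear and touching nothing.

**Last checks**
- **Lever:** at the end of its travel the push force rose from about 8 N to about 20 N and the tip stopped moving. The top view then showed the lever parallel to the 30° inject line. The blade sat about 1–2 pixels to the side of my projected line, which I put down to my pose fit.
- **Start key:** with 26 N on it, the tip stopped at a height of about 45 mm, which is where the key should be fully down. Its depth reading afterwards matched the one from before the press, so it is up again. I judged the travel from position and force alone.
- **Surroundings:** the top picture around the vial, beaker, bottle, rack and syringe end matches the first one to within noise. The fingertip never came near the small keys.

**What disagreed**
- **Fingertip length:** the visible fingertips end about 28 mm short of the reported TCP. My first push therefore passed over the lever without touching it, and I corrected for that in everything after.
- **Key shape:** the depth image shows the key's centre at about 43 mm and its rim at about 50 mm, both before and after the press. I took this as a dished top.
- **Tool tilt:** the tool leaned up to about 4° while pushing the lever, so the key press was slightly oblique, with about 7 N sideways in each direction.

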